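Make up the noodle kit and the canned-goods kit

ROBOT

A 6-joint arm with a two-finger parallel gripper is mounted at the origin on the work surface. World frame = base frame: x ahead of the robot, y to its left, z up, the work surface at z = 0. Lengths are in m, angles in rad, forces in N, time in s.
With the tool pointing down it reaches from about 0.425 to 0.95 m from the base axis. Payload 3.5 kg.
Tool frame: the origin (TCP) lies midway between the tips of the shut fingers; the grasp point (between the pads) lies 19 mm behind it (arm.grip_point_offset is the distance from the TCP to the grasp point, in m); z points along the fingers, y is the direction in which the jaws open and shut (so a half turn about z gives the same grasp; the last joint's range is limited). The gripper opens to 85 mm and grips with 20 to 120 N. Pads are 22 mm wide; open, the fingers measure 114 mm over their backs; the gripper's body (76 mm by 85 mm) begins 54 mm behind the grasp point. The pads swing forward as they close: fully open they stand 13 mm farther back than shut.
Start: joints at [-1.456, 0.286, 1.577, -0, 1.279, -0.15], TCP at [0.177, -0.651, 0.193] pointing down, gripper open.
Joint ranges: [-2.77, 2.77], [-0.9, 2.22], [0.21, 2.48], [-1.53, 4.67], [0.24, 2.81], [-2.84, 2.84]. Speed limits (rad/s): [2.79, 2.79, 3.14, 3.14, 3.14, 3.14].

INTERFACE

Orientations are given as [roll, pitch, yaw] about the fixed x, y, z axes, in that order (R = Rz(yaw) Ry(pitch) Rx(roll)).
In Python, from workcell import arm gives the robot as it stands.
- The arm moves only by the tool drive_tool, never from a script. Its argument "steps" is one flat list of numbers, 6 for each row, row after row: the shift along the tool's x, y, z in m, then the turn, a rotation vector about the tool's x, y, z in rad. A call has 1 to 12 rows; each row is the pose to reach, as a shift and turn from the pose commanded when the call began, along the tool's axes at that moment; what a row does not reach only later rows make up. A row lasts 1/8 s, in which the tool goes at most 62.5 mm and 10.7 degrees, less where a joint would pass 70% of its speed; a pose out of reach is approached as far as the arm can. A call with a gripper value outside its range is refused whole. "jaw" is the opening, from 0 (shut) to 1 (fully open), set as the call begins (left out, the last holds). The fingers move at their own pace and stop on an object; the grip force is fixed at half the most. Time passes only in rows, so rows that repeat a pose let the fingers close. It gives the time, the measured TCP pose, the force and the opening at its end, in the units of the state.
- arm.read_state(): the state, without advancing time (a new reading comes with each control period).
- arm.read_camera(name): name is "side" or "top" or "wrist"; returns a dict with "pixels" (400x640x3 uint8, red, green, blue), "fx", "fy", "cx", "cy" (pixels), "k1" (the pictures are not rectified: a ray, as slopes to the right and down, at radius r is drawn at 1 + k1 r^2 times it, then the intrinsics apply), "origin" and "rotation" of the camera in the world; the wrist camera has in their place "T_tool_cam" (4x4, takes a point from camera to tool coordinates, whose origin is the TCP and whose axes are the flange's). Camera axes: x right, y down, z forward; pixel columns grow to the right and rows downward; lengths in m; the calibration is good to about 2 mm. A picture is of the moment at which its call begins: read the wrist's pose just before it. There is no depth.
- arm.sign_off(): hands the job in, once; it reports no verdict.
Trained networks look in a picture, given as the dict that the camera call returned (one of the last four; its "shot" number tells which), for a name from the list of things; names that differ only in an ending like _2 or _b are one class to them, and where a whole thing is asked for, a point or a joint stands for the part that bears it (a point fixed in the world has none). Each returns a list of dicts, best first, with "score" (0 to 1); they miss things now and then, are a little off and sometimes report something else, mostly with a low value. They report only what shows in the picture. A call takes as long as a camera call.
- arm.search_frame(name, picture): "bbox" ([left, top, width, height] in pixels, round what is visible of it).
The state is a dict: "time_s": time; "joint_pos": joint angles; "qvel": joint speeds; "effort": joint torques, N m; "tool_pos": TCP position; "eef_rot": TCP orientation; "wrist_force": force on the tool from outside, world axes, zero at the start; "ft_torque": the same for the moment, N m; "finger_gap": finger opening in m.
Only numpy, scipy, OpenCV 4.12 (cv2) and the standard library are available. Lean on these libraries where they do the work, as an engineer would, in place of code of your own. Each camera call takes 0.05 s, during which the arm holds its last target. There are 200 camera calls.

TASK

Make up the two meal kits from the stock standing on the steel table: the noodle carton, the sauce bottle and the steel cup go into the long tray with three compartments, the slim tin can and the squat jar into the short tray with two. Each stands upright on the floor of a compartment of its own (any one of that tray), set down and not dropped, with nothing knocked over. Leave the oil bottle, the bowl and the big tin where they are.

Things in the scene. Friction and masses are not known exactly. Their poses are not given: they have to be found in the camera images.
- long_tray: The noodle-kit tray: white plastic tray, 84 mm (x) by 244 mm (y) and 20 mm high, fixed to the work surface, with three compartments in a row along its y axis. Floor and walls 4 mm thick; each compartment is 76 x 76 mm inside, open above, centres at y = -80, 0 and +80 mm, inner floor 4 mm above the origin; dividers are as high as the walls. Origin at the centre of its underside, z up.
- short_tray: The canned-goods tray: as the long tray but 84 mm (x) by 164 mm (y), 20 mm high, with two compartments of 76 x 76 mm in a row along its y axis, centres at y = -40 and +40 mm, inner floor 4 mm above the origin. Origin at the centre of its underside, z up; fixed.
- carton: Noodle carton: upright cardboard box with paper bands, 34 mm (x) by 50 mm (y), 95 mm high, 0.14 to 0.28 kg. Origin at the centre of its underside, z up. 
- sauce_bottle: Sauce bottle: small amber glass bottle with paper label and white screw cap, 105 mm high; body 46 mm in diameter, straight from the bottom to 72 mm, shoulder to 87 mm, above it the cap 25 mm in diameter; 0.15 to 0.31 kg, stands upright. Origin at the centre of its underside, z up. 
- steel_cup: Steel cup: empty, open-topped small stainless cup without handle, 60 mm high, 56 mm in diameter at the rim, tapering evenly to 45 mm at the base; 0.07 to 0.14 kg, stands mouth up. Origin at the centre of its underside, z up. 
- tin_can: Slim tin can: straight cylinder 46 mm in diameter, 90 mm high, flat metal top and paper label; 0.15 to 0.31 kg, stands upright. Origin at the centre of its underside, z up. 
- jar: Squat jar: greenish glass with paper label and wide white lid, 64 mm high; body 56 mm in diameter, straight from the bottom to 45 mm; the lid, 51 mm in diameter, from 50 mm to the top; 0.17 to 0.34 kg, stands upright. Origin at the centre of its underside, z up. 
- oil_bottle: Bystander: tall oil bottle, 68 mm in diameter, 210 mm high, to one side of the trays. Stays where it is. Origin at the centre of its underside, z up. 
- bowl: Bystander: empty steel bowl, 130 mm across the rim, 60 mm high, beyond the trays. Stays where it is. Origin at the centre of its underside, z up. 
- big_tin: Bystander: big catering tin, 100 mm in diameter, 120 mm high, ribbed bare metal, to one side of the trays; not the slim tin can of the kit. Stays where it is. Origin at the centre of its underside, z up. 

How it is judged:
By the outcome, as a careful person would: the job done as asked, in the order asked, and still so for the second after the job is handed in, with the robot touching nothing.
It also fails if it takes over 104 s, if anything falls off the work surface, if the arm or the gripper's body presses on something with over 40 N, if the wrist force passes 120 N, or if a joint passes its speed limit or range.

## Working session

There is one attempt and no reset: what is moved stays moved. The work goes in short steps, Python scripts to look and compute and a tool call to move; the robot and the scene stay as the last step left them, time stands still between calls to the robot, and variables do not carry over. Pictures are saved under pics/ and viewed, about 12 in all and at most 16, crops included, and the job is handed in when it is done.

Besides the shell and the picture viewer there is one more tool, called after "Request:" as name(argument=value, ...) on one line, values as JSON. drive_tool: Moves the arm, as the interface text tells. Its arguments: {"type":"object","properties":{"steps":{"type":"array","items":{"type":"number"}},"jaw":{"type":"number"}},"required":["steps"]}

```bash
ls; mkdir -p pics
python3 - <<'E'
from workcell import arm
import cv2,numpy as np
s=arm.read_state();print({k:np.round(v,3).tolist() for k,v in s.items()})
print(arm.grip_point_offset)
N="long_tray short_tray carton sauce_bottle steel_cup tin_can jar oil_bottle bowl big_tin".split()
for c in ["top","side"]:
    p=arm.read_camera(c);cv2.imwrite(f"pics/{c}0.png",p["pixels"][:,:,::-1])
    print(c,{k:np.round(v,4).tolist() for k,v in p.items() if k!="pixels"})
    for n in N:
        print(n,[(np.round(d["bbox"],0).tolist(),round(d["score"],2)) for d in arm.search_frame(n,p)[:3]])
E
```

```text
pics
{'time_s': 0.0, 'joint_pos': [-1.456, 0.287, 1.578, 0.0, 1.279, -0.15], 'qvel': [0.001, 0.002, -0.001, 0.0, 0.001, 0.0], 'effort': [-0.001, -40.598, -29.263, -0.0, 0.006, 0.0], 'tool_pos': [0.177, -0.651, 0.192], 'eef_rot': [-3.139, -0.0, 0.265], 'wrist_force': [-0.019, 0.758, -1.109], 'ft_torque': [0.01, -0.035, 0.032], 'finger_gap': 0.085}
0.0187
top {'fx': 465.7816, 'fy': 465.7816, 'cx': 315.7021, 'cy': 208.1344, 'k1': -0.0646, 'origin': [0.5299, 0.0058, 1.2378], 'rotation': [-3.0873, -0.0018, -1.5462], 'shot': 1}
long_tray [([341.0, 194.0, 96.0, 45.0], 0.96), ([176.0, 260.0, 27.0, 20.0], 0.34)]
short_tray [([230.0, 172.0, 67.0, 49.0], 0.7), ([173.0, 262.0, 31.0, 16.0], 0.69)]
carton [([361.0, 262.0, 23.0, 13.0], 0.84), ([300.0, 259.0, 25.0, 21.0], 0.65), ([174.0, 259.0, 29.0, 21.0], 0.26)]
sauce_bottle [([424.0, 259.0, 23.0, 23.0], 0.54)]
steel_cup [([239.0, 257.0, 28.0, 19.0], 0.8)]
tin_can [([172.0, 260.0, 31.0, 22.0], 0.64)]
jar [([298.0, 257.0, 24.0, 25.0], 0.86), ([239.0, 259.0, 27.0, 19.0], 0.7)]
oil_bottle [([123.0, 170.0, 50.0, 34.0], 0.76), ([341.0, 196.0, 98.0, 46.0], 0.32)]
bowl [([287.0, 110.0, 50.0, 52.0], 0.87)]
big_tin [([468.0, 178.0, 53.0, 39.0], 0.9)]
side {'fx': 363.7539, 'fy': 363.7539, 'cx': 324.8087, 'cy': 195.6049, 'k1': -0.022, 'origin': [0.3125, 0.534, 0.7266], 'rotation': [-2.4161, 0.0069, -2.6647], 'shot': 2}
long_tray [([332.0, 130.0, 48.0, 64.0], 0.96)]
short_tray [([250.0, 210.0, 72.0, 70.0], 0.63)]
carton [([386.0, 153.0, 25.0, 44.0], 0.9), ([330.0, 131.0, 50.0, 64.0], 0.33)]
sauce_bottle [([411.0, 125.0, 16.0, 34.0], 0.81), ([337.0, 256.0, 26.0, 32.0], 0.38)]
steel_cup [([336.0, 254.0, 28.0, 35.0], 0.76)]
tin_can [([308.0, 324.0, 27.0, 43.0], 0.63)]
jar [([365.0, 211.0, 29.0, 32.0], 0.7)]
oil_bottle [([161.0, 291.0, 61.0, 71.0], 0.78)]
bowl [([231.0, 154.0, 51.0, 44.0], 0.68)]
big_tin [([364.0, 72.0, 34.0, 49.0], 0.92)]
```

View pics/top0.png

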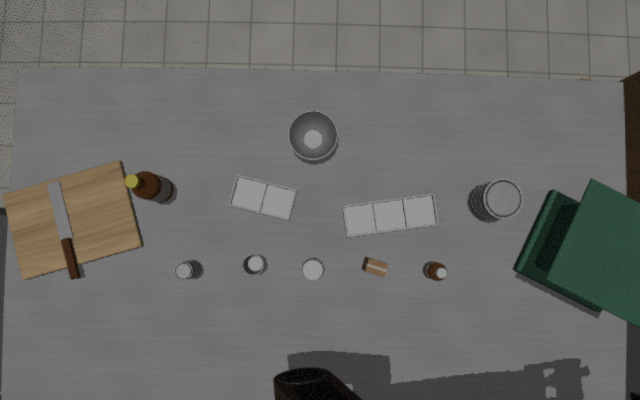

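View pics/side0.png

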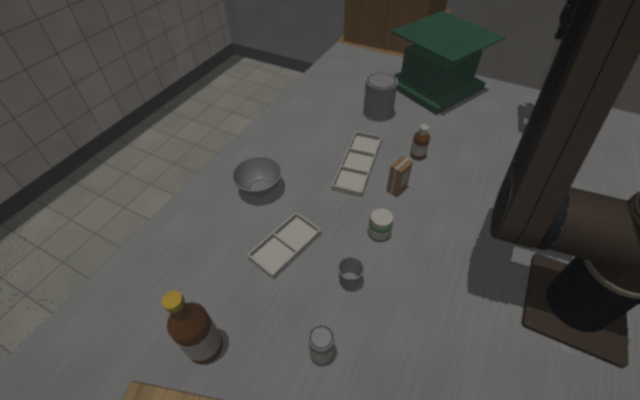

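The top view shows, from left to right, the can at (186,270), cup (255,264), jar (313,270), carton (376,267) and sauce bottle (437,271). The trays are at (264,198) and (390,215). This matches the network's boxes, except the tray names it gave to the can. Next I fit positions using both cameras.

```bash
cat > h.py <<'E'
from workcell import arm
import cv2,numpy as np
from scipy.spatial.transform import Rotation as R
from scipy.optimize import least_squares
SH=dict(sauce_bottle=[(0,.023),(.072,.023),(.087,.0125),(.105,.0125)],steel_cup=[(0,.0225),(.06,.028)],
 tin_can=[(0,.023),(.09,.023)],jar=[(0,.028),(.045,.028),(.05,.0255),(.064,.0255)],
 oil_bottle=[(0,.034),(.13,.034),(.21,.015)],bowl=[(0,.03),(.06,.065)],big_tin=[(0,.05),(.12,.05)],carton=[(0,.025),(.095,.025)])
def campose(p,s=None):
    if 'origin' in p: 
        r=np.array(p['rotation']);r=R.from_euler('xyz',r).as_matrix() if r.size==3 else r
        return r,np.array(p['origin'])
    T=np.array(p['T_tool_cam']);Rt=R.from_euler('xyz',s['eef_rot']).as_matrix()
    return Rt@T[:3,:3],Rt@T[:3,3]+np.array(s['tool_pos'])
def proj(P,p,s=None):
    r,o=campose(p,s);c=(np.atleast_2d(P)-o)@r;u=c[:,:2]/c[:,2:];u=u*(1+p['k1']*(u**2).sum(1,keepdims=True))
    return u*[p['fx'],p['fy']]+[p['cx'],p['cy']]
def unproj(uv,z,p,s=None):
    r,o=campose(p,s);d=(np.atleast_2d(uv)-[p['cx'],p['cy']])/[p['fx'],p['fy']];u=d.copy()
    for _ in range(9):u=d/(1+p['k1']*(u**2).sum(1,keepdims=True))
    v=np.c_[u,np.ones(len(u))]@r.T
    return (o+v*((z-o[2])/v[:,2:]))[:,:2]
def outline(n,x,y):
    a=np.linspace(0,2*np.pi,48)
    return np.vstack([np.c_[x+q*np.cos(a),y+q*np.sin(a),0*a+h] for h,q in SH[n]])
def pbox(n,x,y,p,s=None):
    q=proj(outline(n,x,y),p,s);return np.r_[q.min(0),q.max(0)]
def rectify(p,x0,x1,y0,y1,z,s=None,res=.001):
    # rows: x descending, cols: y descending (as the top camera sees)
    xs=np.arange(x1,x0,-res);ys=np.arange(y1,y0,-res);X,Y=np.meshgrid(xs,ys,indexing='ij')
    q=proj(np.c_[X.ravel(),Y.ravel(),np.full(X.size,z)],p,s).reshape(*X.shape,2).astype(np.float32)
    return cv2.remap(p['pixels'],q[...,0],q[...,1],cv2.INTER_LINEAR)[:,:,::-1]
E
python3 - <<'E'
from h import *
B=dict(top=dict(sauce_bottle=(424,259,23,23),steel_cup=(239,257,28,19),tin_can=(172,260,31,22),jar=(298,257,24,25),carton=(361,262,23,13),oil_bottle=(123,170,50,34),bowl=(287,110,50,52),big_tin=(468,178,53,39)),
side=dict(sauce_bottle=(411,125,16,34),steel_cup=(336,254,28,35),tin_can=(308,324,27,43),jar=(365,211,29,32),carton=(386,153,25,44),oil_bottle=(161,291,61,71),bowl=(231,154,51,44),big_tin=(364,72,34,49)))
P={c:arm.read_camera(c) for c in B}
for n in B['top']:
    out=[]
    for cs in (['top'],['side'],['top','side']):
        f=lambda v:np.hstack([pbox(n,*v,P[c])-np.r_[B[c][n][:2],np.add(B[c][n][:2],B[c][n][2:])] for c in cs])
        r=least_squares(f,[.5,0],loss='soft_l1');out.append((r.x.round(3).tolist(),np.abs(r.fun).max().round(1)))
    print(n,out)
p=P['top'];g0=cv2.imread('pics/top0.png')
im=rectify(p,.42,.7,-.4,.3,.02);cv2.imwrite('pics/rect.png',im)
g=cv2.cvtColor(im,cv2.COLOR_BGR2GRAY);print(np.percentile(g,[5,50,90,97,99]))
m=cv2.morphologyEx((g>165).astype(np.uint8),cv2.MORPH_CLOSE,np.ones((9,9)))
for c in cv2.findContours(m,0,2)[0]:
    if cv2.contourArea(c)>5000:
        (a,b),sz,an=cv2.minAreaRect(c);print('tray x %.3f y %.3f'%(.7-b*.001,.3-a*.001),sz,an)
E
```

```text
sauce_bottle [([0.442, -0.307], np.float64(1.6)), ([0.446, -0.302], np.float64(2.8)), ([0.443, -0.306], np.float64(3.4))]
steel_cup [([0.443, 0.161], np.float64(3.2)), ([0.451, 0.161], np.float64(0.6)), ([0.449, 0.161], np.float64(4.1))]
tin_can [([0.426, 0.329], np.float64(2.1)), ([0.429, 0.33], np.float64(0.3)), ([0.429, 0.33], np.float64(2.5))]
jar [([0.437, 0.016], np.float64(1.1)), ([0.438, 0.017], np.float64(1.9)), ([0.437, 0.016], np.float64(2.4))]
carton [([0.452, -0.142], np.float64(7.1)), ([0.454, -0.147], np.float64(3.0)), ([0.452, -0.142], np.float64(7.4))]
oil_bottle [([0.636, 0.423], np.float64(1.3)), ([0.641, 0.422], np.float64(2.2)), ([0.638, 0.423], np.float64(3.5))]
bowl [([0.779, 0.019], np.float64(0.9)), ([0.782, 0.021], np.float64(2.1)), ([0.781, 0.02], np.float64(1.9))]
big_tin [([0.629, -0.448], np.float64(2.0)), ([0.624, -0.45], np.float64(0.6)), ([0.626, -0.449], np.float64(3.1))]
[109. 115. 149. 150. 151.]
```

View pics/rect.png

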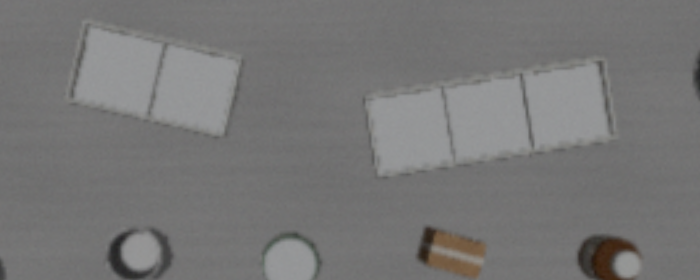

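Rectified at rim height, the trays' outer corners are at (86,20)-(242,57)-(224,137)-(68,100) and (364,97)-(605,60)-(617,138)-(380,177). Both sizes fit the given ones. Next I refine the trays and the carton's yaw.

```bash
cat >> h.py <<'E'
def goto(x,y,z,yaw_deg,s=None):
    s=s or arm.read_state();R0=R.from_euler('xyz',s['eef_rot']);t=R.from_euler('xyz',[np.pi,0,np.radians(yaw_deg)])
    d=R0.inv().apply(np.array([x,y,z])-s['tool_pos']);w=(R0.inv()*t).as_rotvec()
    print('t%.2f'%s['time_s'],'at',np.round(s['tool_pos'],4),np.degrees(s['eef_rot']).round(1),'-> shift',d.round(4),'turn',w.round(3),'dist %.3f'%np.linalg.norm(d))
E
python3 - <<'E'
from h import *
p=arm.read_camera('top')
def fit(x0,x1,y0,y1,z,f,L):
    im=rectify(p,x0,x1,y0,y1,z);m=cv2.morphologyEx(f(im).astype(np.uint8),cv2.MORPH_CLOSE,np.ones((9,9)))
    c=max(cv2.findContours(m,0,2)[0],key=cv2.contourArea);b=cv2.boxPoints(cv2.minAreaRect(c))
    w=np.c_[x1-b[:,1]*.001,y1-b[:,0]*.001];e=[w[1]-w[0],w[2]-w[1]];e.sort(key=np.linalg.norm)
    l=e[1]*np.sign(e[1][1]);print(L,'c',w.mean(0).round(4),'size',[round(float(np.linalg.norm(q)),4) for q in e],'yaw',np.degrees(np.arctan2(-l[0],l[1])).round(1))
g=lambda im:cv2.cvtColor(im,cv2.COLOR_BGR2GRAY)>132
fit(.5,.7,-.35,-.03,.012,g,'long');fit(.53,.72,.03,.26,.012,g,'short')
def br(im):
    i=im.astype(int);return (i[...,2]-i[...,0]>25)&(i[...,2]>100)
fit(.40,.5,-.22,-.1,.095,br,'carton top')
goto(.453,-.143,.2,75)
E
```

```text
long c [ 0.5834 -0.1917] size [0.0829, 0.2432] yaw 9.2
short c [0.6227 0.1479] size [0.082, 0.1632] yaw -12.2
carton top c [ 0.451  -0.1467] size [0.0338, 0.049] yaw -15.7
t1.25 at [ 0.1767 -0.6515  0.1933] [180.   -0.   15.2] -> shift [ 0.3997 -0.4184 -0.0067] turn [ 0.    -0.    -1.044] dist 0.579
```

Request:
drive_tool(steps=[0.02, -0.02, 0, 0, 0, -0.06, 0.06, -0.06, 0, 0, 0, -0.2, 0.1, -0.105, -0.002, 0, 0, -0.36, 0.14, -0.147, -0.003, 0, 0, -0.52, 0.18, -0.19, -0.004, 0, 0, -0.68, 0.22, -0.232, -0.005, 0, 0, -0.8, 0.26, -0.274, -0.006, 0, 0, -0.92, 0.3, -0.316, -0.0067, 0, 0, -1.0, 0.34, -0.358, -0.0067, 0, 0, -1.031, 0.375, -0.393, -0.0067, 0, 0, -1.031, 0.391, -0.409, -0.0067, 0, 0, -1.031, 0.397, -0.415, -0.0067, 0, 0, -1.031], jaw=1)

```text
time_s: 2.75
tool_pos: [0.4517, -0.1459, 0.2002]
eef_rot: [3.141, 0.0, 1.298]
wrist_force: [0.2, -0.4, -0.4]
finger_gap: 0.0853
```

Run:
```python
from h import *
s=arm.read_state();p=arm.read_camera('wrist');cv2.imwrite('pics/w1.png',p['pixels'][:,:,::-1])
print(np.round(p['T_tool_cam'],3).tolist());print(s['joint_pos'])
d=arm.search_frame('carton',p);print(d[:2])
goto(.451,-.1467,.035,74.3,s)
q=proj([[.451+a*np.cos(t)-b*np.sin(t),-.1467+a*np.sin(t)+b*np.cos(t),.095] for t in [np.radians(-15.7)] for a in(-.017,.017) for b in (-.025,.025)],p,s);print(q.round(0).tolist())
```

```text
[[-0.0, -0.961, -0.277, 0.071], [1.0, -0.0, -0.0, 0.001], [-0.0, -0.277, 0.961, -0.18], [0.0, 0.0, 0.0, 1.0]]
[-5.26646278e-01 -1.74875607e-01  2.04593853e+00 -1.39952789e-04
  1.27010374e+00 -2.53750782e-01]
[{'bbox': [303.5, 148.7, 38.6, 68.1], 'score': 0.81}]
t2.75 at [ 0.4517 -0.1459  0.2002] [180.    0.   74.4] -> shift [-0.0009 -0.0005  0.1652] turn [0.    0.    0.001] dist 0.165
[[304.0, 217.0], [303.0, 163.0], [341.0, 217.0], [341.0, 164.0]]
```

View pics/w1.png

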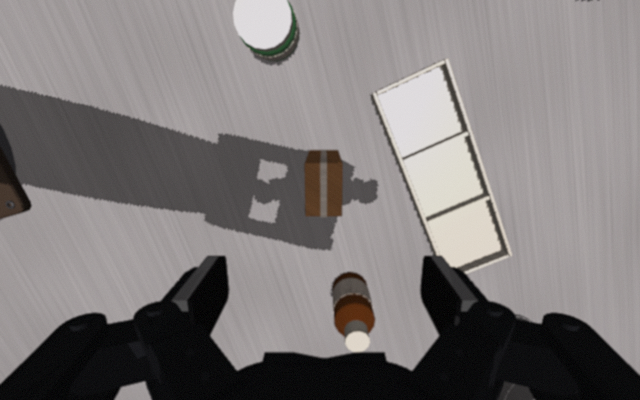

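The wrist view shows the carton's top face spanning columns 304–341 and rows 163–217, as predicted. Descending.

Request:
drive_tool(steps=[-0.001, -0.0005, 0.04, 0, 0, 0, -0.001, -0.0005, 0.095, 0, 0, 0, -0.001, -0.0005, 0.14, 0, 0, 0, -0.001, -0.0005, 0.16, 0, 0, 0, -0.001, -0.0005, 0.165, 0, 0, 0], jaw=1)

```text
time_s: 3.48
tool_pos: [0.4489, -0.1483, 0.0334]
eef_rot: [-3.138, -0.001, 1.294]
wrist_force: [1.1, -0.3, -0.0]
finger_gap: 0.0854
```

Request:
drive_tool(steps=[0, 0, 0, 0, 0, 0, 0, 0, 0, 0, 0, 0, 0, 0, 0, 0, 0, 0, 0, 0, 0, 0, 0, 0, 0, 0, -0.005, 0, 0, 0, 0, 0, -0.03, 0, 0, 0, 0, 0, -0.06, 0, 0, 0], jaw=0)

```text
time_s: 4.35
tool_pos: [0.449, -0.1468, 0.0941]
eef_rot: [-3.138, -0.001, 1.296]
wrist_force: [0.7, 0.4, -2.8]
finger_gap: 0.0326
```

Run:
```python
from h import *
c,s9=np.cos(np.radians(9.2)),np.sin(np.radians(9.2))
for k in(-.08,0,.08):
    print('long',k,(.5834-s9*k).round(4),(-.1917+c*k).round(4))
c,s9=np.cos(np.radians(-12.2)),np.sin(np.radians(-12.2))
for k in(-.04,.04): print('short',k,(.6227-s9*k).round(4),(.1479+c*k).round(4))
goto(.5834,-.1917,.1,99.2)
s=arm.read_state();p=arm.read_camera('wrist');cv2.imwrite('pics/w2.png',p['pixels'][:,:,::-1]);print(s['finger_gap'],s['wrist_force'])
q=[proj([[.5834+a*c1-b*s1,-.1917+a*s1+b*c1,.02]],p,s).round(0).tolist()[0] for c1,s1 in [(np.cos(np.radians(9.2)),np.sin(np.radians(9.2)))] for a in(-.042,.042) for b in (-.122,.122)];print(q)
```

```text
long -0.08 0.5962 -0.2707
long 0 0.5834 -0.1917
long 0.08 0.5706 -0.1127
short -0.04 0.6142 0.1088
short 0.04 0.6312 0.187
t4.35 at [ 0.449  -0.1468  0.0941] [-1.798e+02 -1.000e-01  7.430e+01] -> shift [-0.0067  0.1415 -0.0065] turn [-0.003 -0.002 -0.435] dist 0.142
0.032620503268396175 [ 0.66716151  0.35517507 -2.83946688]
[[491.0, 340.0], [393.0, 87.0], [581.0, 307.0], [504.0, 34.0]]
```

View pics/w2.png

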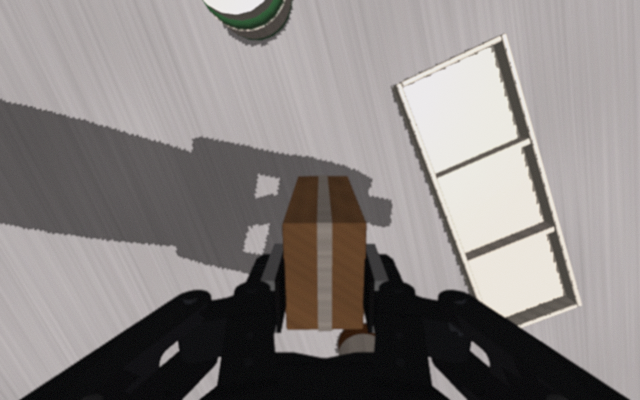

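Carton held (gap 33 mm). The tray corners in the picture match the projected ones within a couple of pixels. Moving over the middle compartment.

Request:
drive_tool(steps=[-0.001, 0.025, 0, 0, 0, -0.08, -0.003, 0.06, 0, 0, 0, -0.2, -0.005, 0.1, 0, 0, 0, -0.32, -0.0065, 0.13, 0, 0, 0, -0.42, -0.0067, 0.1415, 0.005, 0, 0, -0.435, -0.0067, 0.1415, 0.02, 0, 0, -0.435, -0.0067, 0.1415, 0.03, 0, 0, -0.435, -0.0067, 0.1415, 0.03, 0, 0, -0.435])

```text
time_s: 5.4
tool_pos: [0.5826, -0.1916, 0.0628]
eef_rot: [-3.138, -0.003, 1.73]
wrist_force: [0.3, 0.0, -3.1]
finger_gap: 0.033
```

Run:
```python
from h import *
goto(.5834,-.1917,.039,99.2)
s=arm.read_state();print(s['finger_gap'],s['wrist_force'],s['joint_pos'])
```

```text
t5.40 at [ 0.5826 -0.1916  0.0628] [-179.8   -0.2   99.1] -> shift [-0.0003  0.0008  0.0238] turn [-0.004 -0.003 -0.001] dist 0.024
0.033012390369206786 [ 3.07371888e-01  2.52322666e-03 -3.10098653e+00] [-4.82976311e-01  2.91883869e-01  1.82411012e+00 -1.51241656e-05
  1.03024144e+00 -6.42586077e-01]
```

Request:
drive_tool(steps=[0, 0.001, 0.012, 0, 0, 0, 0, 0.001, 0.02, 0, 0, 0, 0, 0.001, 0.0225, 0, 0, 0, 0, 0.001, 0.0235, 0, 0, 0, 0, 0.001, 0.0235, 0, 0, 0])

```text
time_s: 6.02
tool_pos: [0.5861, -0.1927, 0.0418]
eef_rot: [3.141, 0.0, 1.731]
wrist_force: [-0.2, -0.0, -2.6]
finger_gap: 0.0327
```

Request:
drive_tool(steps=[0, 0, 0.001, 0, 0, 0, 0, 0, 0.002, 0, 0, 0])

```text
time_s: 6.28
tool_pos: [0.5862, -0.1928, 0.0406]
eef_rot: [3.141, 0.001, 1.731]
wrist_force: [-1.6, 0.5, 4.6]
finger_gap: 0.0329
```

Run:
```python
from h import *
for _ in range(3):
    s=arm.read_state();print(s['time_s'],s['tool_pos'],s['wrist_force']);arm.read_camera('wrist')
```

```text
6.275 [ 0.58619893 -0.19284131  0.0406062 ] [-1.62060057  0.48452935  4.61826022]
6.325 [ 0.5861768  -0.19278974  0.04057828] [-1.85996101  0.35979343  1.69064563]
6.375 [ 0.58619814 -0.19277916  0.0405942 ] [-1.8666862   0.01079259  2.92070175]
```

Request:
drive_tool(steps=[0, 0, 0, 0, 0, 0, 0, 0, 0, 0, 0, 0, 0, 0, 0, 0, 0, 0, 0, 0, -0.02, 0, 0, 0, 0, 0, -0.06, 0, 0, 0, 0, 0, -0.11, 0, 0, 0, -0.02, -0.035, -0.135, 0, 0, 0, -0.045, -0.08, -0.14, 0, 0, 0, -0.07, -0.125, -0.14, 0, 0, 0, -0.085, -0.153, -0.14, 0, 0, 0, -0.089, -0.1594, -0.14, 0, 0, 0, -0.089, -0.1594, -0.14, 0, 0, 0], jaw=1)

```text
time_s: 7.92
tool_pos: [0.443, -0.3061, 0.1806]
eef_rot: [3.14, 0.001, 1.73]
wrist_force: [-0.0, -0.0, -0.3]
finger_gap: 0.0857
```

```bash
cat >> h.py <<'E'
def look(n,guess,name=None):
    s=arm.read_state();p=arm.read_camera('wrist')
    if name: cv2.imwrite(f'pics/{name}.png',p['pixels'][:,:,::-1])
    for d in arm.search_frame(n,p)[:2]:
        b=np.array(d['bbox']);b=np.r_[b[:2],b[:2]+b[2:]]
        r=least_squares(lambda v:pbox(n,*v,p,s)-b,guess,loss='soft_l1')
        print(n,round(d['score'],2),b.round(0),'pos',r.x.round(4),'res',r.fun.round(1))
    print('guess box',pbox(n,*guess,p,s).round(0))
    return s,p
E
python3 - <<'E'
from h import *
s,p=look('sauce_bottle',[.443,-.306],'w3')
goto(.443,-.306,.035,99.2,s)
E
```

```text
sauce_bottle 0.93 [300. 150. 350. 213.] pos [ 0.4456 -0.3054] res [-0.2  2.6  0.2 -1.1]
guess box [297. 153. 348. 213.]
t7.92 at [ 0.443  -0.3061  0.1806] [1.799e+02 1.000e-01 9.910e+01] -> shift [ 0.0002 -0.0002  0.1456] turn [ 0.001  0.001 -0.001] dist 0.146
```

View pics/w3.png

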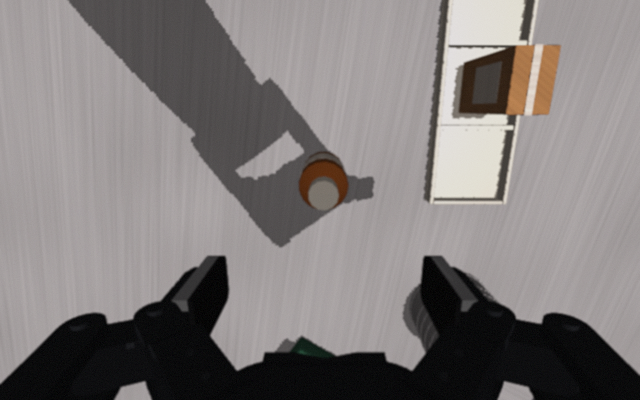

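The carton stands in the middle compartment at (510,80). The bottle at (323,185) is within 3 mm of my estimate.

Request:
drive_tool(steps=[0, 0.0015, 0.04, 0, 0, 0, 0, 0.0015, 0.09, 0, 0, 0, 0, 0.0015, 0.125, 0, 0, 0, 0, 0.0015, 0.14, 0, 0, 0, 0, 0.0015, 0.144, 0, 0, 0, 0, 0.0015, 0.144, 0, 0, 0], jaw=1)

```text
time_s: 8.78
tool_pos: [0.4452, -0.3062, 0.0368]
eef_rot: [3.14, 0.002, 1.731]
wrist_force: [0.3, -0.1, -0.4]
finger_gap: 0.0855
```

Request:
drive_tool(steps=[0, 0, 0, 0, 0, 0, 0, 0, 0, 0, 0, 0, 0, 0, 0, 0, 0, 0, 0, 0, 0, 0, 0, 0, 0, 0, -0.005, 0, 0, 0, 0, 0, -0.03, 0, 0, 0, 0, 0, -0.06, 0, 0, 0, 0.001, 0.03, -0.07, 0, 0, 0, 0.005, 0.08, -0.07, 0, 0, 0, 0.008, 0.13, -0.06, 0, 0, 0, 0.01, 0.155, -0.045, 0, 0, 0, 0.01, 0.155, -0.035, 0, 0, 0], jaw=0)

```text
time_s: 10.28
tool_pos: [0.5961, -0.2699, 0.069]
eef_rot: [-3.14, -0.001, 1.733]
wrist_force: [0.0, -1.1, -1.8]
finger_gap: 0.0233
```

Run:
```python
from h import *
arm.read_camera('wrist');s=arm.read_state();print(s['finger_gap'],s['wrist_force'])
goto(.5962,-.2707,.042,99.2,s)
```

```text
0.02353096007396195 [-0.6292644   1.26488285 -3.68092546]
t10.32 at [ 0.594  -0.2698  0.0672] [-179.8   -0.2   99.2] -> shift [-0.0013  0.0021  0.0252] turn [-0.004 -0.003  0.   ] dist 0.025
```

The gap is 23 mm where I expected 46, so I'm looking.

Run:
```python
from h import *
p=arm.read_camera('wrist')['pixels'];q=arm.read_camera('side');print(arm.search_frame('sauce_bottle',q)[:2])
q=q['pixels'][90:230,300:500]
cv2.imwrite('pics/w4.png',np.vstack([cv2.resize(p,(480,300)),cv2.resize(q,(480,300),interpolation=2)])[:,:,::-1])
```

```text
[{'bbox': [359.6, 107.7, 15.7, 38.2], 'score': 0.63}]
```

View pics/w4.png

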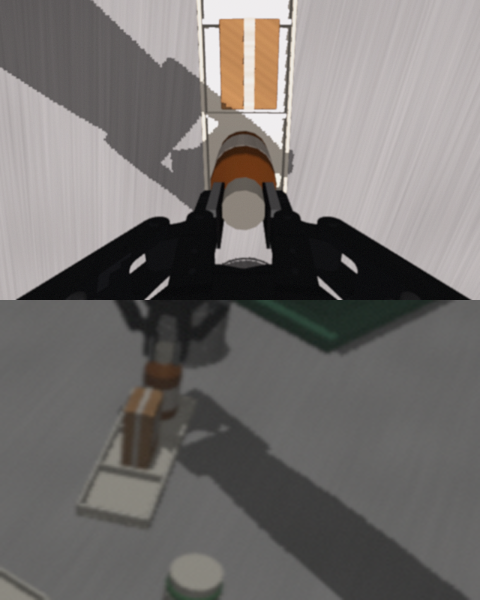

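The bottle slid down in the pads and now hangs upright by its cap, at (245,190) in the upper picture, over the end compartment. I'll lower it by feel.

Request:
drive_tool(steps=[-0.001, 0.001, 0.001, 0, 0, 0, -0.001, 0.001, 0.002, 0, 0, 0, -0.001, 0.001, 0.003, 0, 0, 0])

```text
time_s: 10.85
tool_pos: [0.5967, -0.2722, 0.068]
eef_rot: [3.141, 0.001, 1.73]
wrist_force: [-1.2, -0.2, -1.2]
finger_gap: 0.0236
```

Run:
```python
from h import *
s=arm.read_state();p=arm.read_camera('wrist');q=arm.read_camera('side')
print(s['tool_pos'],s['wrist_force'],s['ft_torque'],s['finger_gap'])
a=outline('sauce_bottle',.5962,-.2707)
for b in (0,.01,.02,.03):
    A=a+[0,0,b];u=proj(A,p,s);v=proj(A,q)
    print(b,'wrist box',np.r_[u.min(0),u.max(0)].round(0),'cap top',u[-48:].min(0).round(0),u[-48:].max(0).round(0),'side',np.r_[v.min(0),v.max(0)].round(0))
for n,c in(('wrist',p),('side',q)): print(n,[np.round(d['bbox']) for d in arm.search_frame('sauce_bottle',c)[:2]])
```

```text
[ 0.59667748 -0.27217545  0.06799541] [-1.17582458 -0.19458978 -1.17587879] [ 0.02308651 -0.05162936 -0.02537132] 0.02355167202140216
0 wrist box [281. 170. 361. 280.] cap top [295. 233.] [347. 280.] side [358. 115. 375. 151.]
0.01 wrist box [279. 172. 363. 291.] cap top [293. 241.] [348. 291.] side [358. 112. 375. 148.]
0.02 wrist box [277. 175. 365. 304.] cap top [291. 251.] [350. 304.] side [358. 109. 376. 146.]
0.03 wrist box [274. 178. 368. 318.] cap top [288. 262.] [352. 318.] side [358. 106. 376. 143.]
wrist [array([281., 176.,  89., 133.])]
side [array([357., 108.,  16.,  34.])]
```

Run:
```python
from h import *
s=arm.read_state();p=arm.read_camera('wrist')
T=lambda v:R.from_euler('xyz',s['eef_rot']).apply(v)+s['tool_pos']
for z in(0,-.019,-.04,-.054): print('tool z',z,'at jaws +-12mm',proj([T([0,.012,z]),T([0,-.012,z])],p,s).round(0).tolist())
cv2.imwrite('pics/w5.png',cv2.resize(p['pixels'][160:400,180:480],(750,600),interpolation=2)[:,:,::-1])
```

```text
tool z 0 at jaws +-12mm [[342.0, 232.0], [301.0, 232.0]]
tool z -0.019 at jaws +-12mm [[344.0, 245.0], [299.0, 245.0]]
tool z -0.04 at jaws +-12mm [[346.0, 263.0], [296.0, 263.0]]
tool z -0.054 at jaws +-12mm [[349.0, 278.0], [293.0, 278.0]]
```

View pics/w5.png

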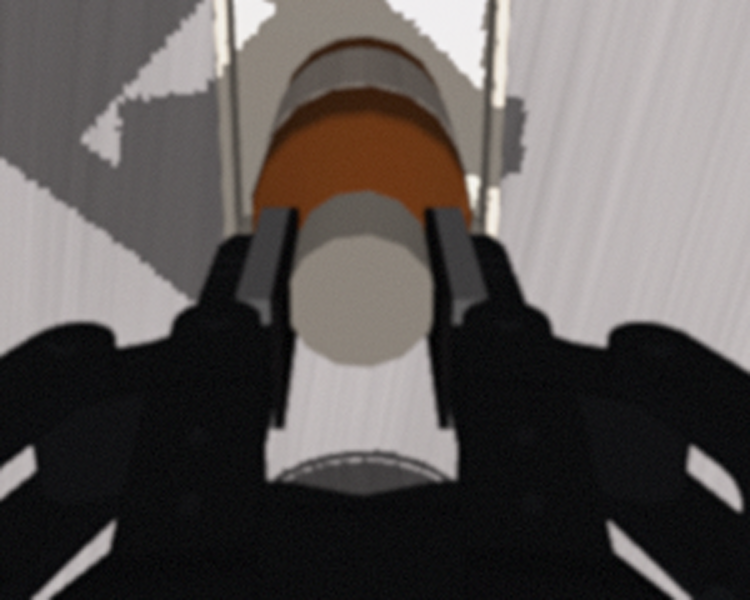

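The pads hold the cap, and their tips appear well behind the nominal TCP, so the grasp was higher than planned. The bottle hangs upright, centred over the compartment. I'll lower in steps and watch the force.

Request:
drive_tool(steps=[0, 0, 0.006, 0, 0, 0, 0, 0, 0.012, 0, 0, 0, 0, 0, 0.016, 0, 0, 0, 0, 0, 0.018, 0, 0, 0])

```text
time_s: 11.6
tool_pos: [0.5964, -0.2716, 0.0491]
eef_rot: [-3.141, -0.001, 1.731]
wrist_force: [-0.4, 0.6, 2.9]
finger_gap: 0.0232
```

Run:
```python
from h import *
s=arm.read_state();p=arm.read_camera('wrist');q=arm.read_camera('side');print(p['fx'],s['tool_pos'],s['wrist_force'],s['finger_gap'])
a=outline('sauce_bottle',.5962,-.2707)
for b in (0,.01,.02):
    u=proj(a+[0,0,b],p,s);v=proj(a+[0,0,b],q);print(b,np.r_[u.min(0),u.max(0)].round(0),'side',np.r_[v.min(0),v.max(0)].round(0))
for n,c in(('wrist',p),('side',q)): print(n,[np.round(d['bbox']) for d in arm.search_frame('sauce_bottle',c)[:2]])
```

```text
326.24001088000114 [ 0.59644627 -0.27158629  0.04911312] [-0.43422047  0.60273614  2.91220826] 0.02322601469523138
0 [277. 176. 365. 304.] side [358. 115. 375. 151.]
0.01 [274. 179. 367. 318.] side [358. 112. 375. 148.]
0.02 [271. 182. 370. 334.] side [358. 109. 376. 146.]
wrist [array([282., 175.,  91., 134.])]
side [array([357., 115.,  15.,  29.])]
```

Contact is felt at TCP z 0.049, and the side camera's box agrees with the bottle standing on the tray floor. From the pictures, the fingertips sit about 35–50 mm behind the reported TCP. I'll allow for that from here. Releasing and going to the cup.

Request:
drive_tool(steps=[0, 0, 0, 0, 0, 0, 0, 0, 0, 0, 0, 0, 0, 0, 0, 0, 0, 0, 0, 0, -0.02, 0, 0, 0, 0, 0, -0.06, 0, 0, 0, 0.02, -0.003, -0.09, 0, 0, 0, 0.07, -0.012, -0.09, 0, 0, 0, 0.13, -0.022, -0.09, 0, 0, 0, 0.19, -0.032, -0.09, 0, 0, 0, 0.25, -0.042, -0.09, 0, 0, 0, 0.31, -0.052, -0.09, 0, 0, 0, 0.37, -0.063, -0.09, 0, 0, 0], jaw=1)

```text
time_s: 13.3
tool_pos: [0.4755, 0.0851, 0.1415]
eef_rot: [3.138, 0.0, 1.73]
wrist_force: [0.3, 0.2, -0.1]
finger_gap: 0.0853
```

Request:
drive_tool(steps=[0.04, -0.007, 0, 0, 0, 0, 0.07, -0.012, 0, 0, 0, 0, 0.0806, -0.0133, 0, 0, 0, 0, 0.0806, -0.0133, 0, 0, 0, 0])

```text
time_s: 13.8
tool_pos: [0.4501, 0.1609, 0.1405]
eef_rot: [3.14, 0.0, 1.732]
wrist_force: [0.1, -1.2, -0.3]
finger_gap: 0.0852
```

Run:
```python
from h import *
s,p=look('steel_cup',[.449,.161])
goto(.449,.161,.05,99.2,s)
q=arm.read_camera('side')
for n in('sauce_bottle','carton'): print([(np.round(d['bbox']),round(d['score'],2)) for d in arm.search_frame(n,q)[:2]])
cv2.imwrite('pics/w6.png',np.vstack([cv2.resize(p['pixels'],(480,300)),cv2.resize(q['pixels'][60:260,240:560],(480,300),interpolation=2)])[:,:,::-1])
```

```text
steel_cup 0.58 [292. 158. 354. 224.] pos [0.4504 0.1637] res [-3.2 -1.6  3.4  1.6]
guess box [287. 158. 355. 228.]
t13.80 at [0.4501 0.1609 0.1405] [179.9   0.   99.2] -> shift [ 0.0003 -0.0012  0.0904] turn [0.002 0.    0.001] dist 0.090
[]
[]
```

View pics/w6.png

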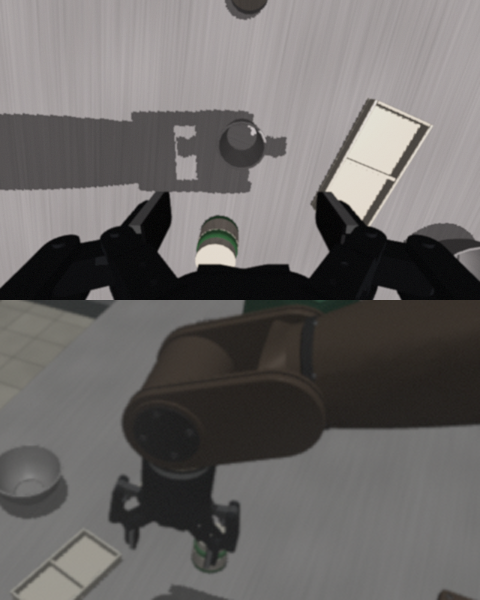

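The cup is at (321,190) full-frame, between the open fingers, and the fitted position is (0.450, 0.163). I descend to a height that is safe under either fingertip hypothesis, then look.

Request:
drive_tool(steps=[0.002, 0, 0.04, 0, 0, 0, 0.002, 0, 0.09, 0, 0, 0, 0.002, 0, 0.125, 0, 0, 0, 0.002, 0, 0.14, 0, 0, 0, 0.002, 0, 0.145, 0, 0, 0, 0.002, 0, 0.145, 0, 0, 0])

```text
time_s: 14.8
tool_pos: [0.4504, 0.1628, -0.0045]
eef_rot: [3.14, 0.0, 1.731]
wrist_force: [0.7, 0.3, 0.7]
finger_gap: 0.0852
```

Run:
```python
from h import *
s=arm.read_state();p=arm.read_camera('wrist');q=arm.read_camera('top');print(s['tool_pos'],s['wrist_force'])
cv2.imwrite('pics/w7.png',cv2.resize(p['pixels'][140:400],(720,292))[:,:,::-1])
```

```text
[ 0.45041446  0.16282219 -0.00447736] [0.66915697 0.34440247 0.73238299]
```

View pics/w7.png

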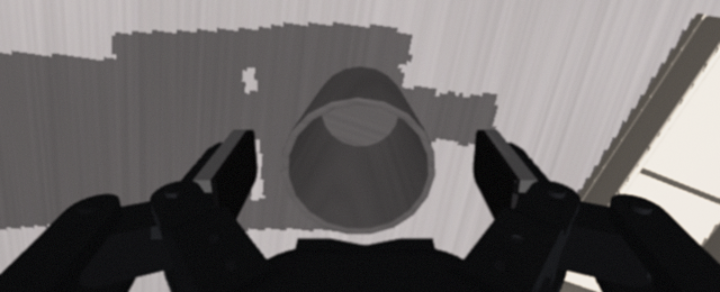

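The rim (130 px for 56 mm) and the tip gap (199 px for 85 mm) have the same scale, so the open tips are at rim height, about 55–60 mm above the reported TCP. I go 18 mm lower, then grip.

Request:
drive_tool(steps=[0, 0, 0.008, 0, 0, 0, 0, 0, 0.016, 0, 0, 0, 0, 0, 0.018, 0, 0, 0, 0, 0, 0.018, 0, 0, 0])

```text
time_s: 15.4
tool_pos: [0.449, 0.1628, -0.0239]
eef_rot: [-3.141, -0.0, 1.731]
wrist_force: [-0.3, 0.8, 0.0]
finger_gap: 0.0855
```

Request:
drive_tool(steps=[0, 0, 0, 0, 0, 0, 0, 0, 0, 0, 0, 0, 0, 0, 0, 0, 0, 0, 0, 0, 0, 0, 0, 0, 0, 0, -0.003, 0, 0, 0, 0, 0, -0.02, 0, 0, 0, 0, 0, -0.04, 0, 0, 0, 0, 0, -0.05, 0, 0, 0], jaw=0)

```text
time_s: 16.4
tool_pos: [0.4504, 0.163, 0.0285]
eef_rot: [3.138, 0.0, 1.731]
wrist_force: [-0.7, -0.3, -1.6]
finger_gap: 0.0534
```

Run:
```python
from h import *
s=arm.read_state();p=arm.read_camera('wrist');print(s['finger_gap'],s['wrist_force'])
goto(.5706,-.1127,.0,99.2,s)
cv2.imwrite('pics/w8.png',cv2.resize(p['pixels'][140:400],(720,292))[:,:,::-1])
```

```text
0.05339346976034482 [-0.71633647 -0.28949498 -1.63817697]
t16.40 at [0.4504 0.163  0.0285] [179.8   0.   99.2] -> shift [-0.2913  0.0746  0.0288] turn [ 0.003  0.    -0.001] dist 0.302
```

View pics/w8.png

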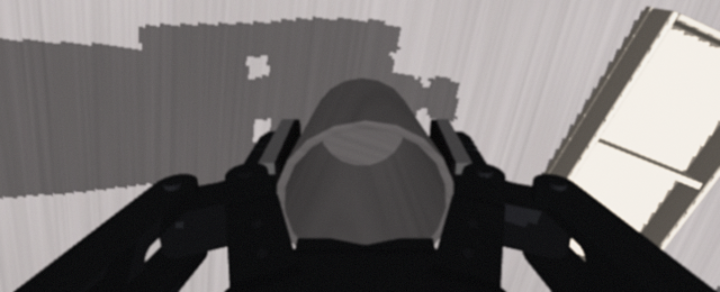

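Cup held (53 mm), upright. Carrying it to the +y compartment.

Request:
drive_tool(steps=[-0.01, 0.002, -0.025, 0, 0, 0, -0.045, 0.012, -0.045, 0, 0, 0, -0.1, 0.026, -0.045, 0, 0, 0, -0.155, 0.04, -0.045, 0, 0, 0, -0.21, 0.054, -0.045, 0, 0, 0, -0.255, 0.065, -0.04, 0, 0, 0, -0.282, 0.072, -0.025, 0, 0, 0, -0.2913, 0.0746, -0.005, 0, 0, 0, -0.2913, 0.0746, 0.012, 0, 0, 0, -0.2913, 0.0746, 0.018, 0, 0, 0, -0.2913, 0.0746, 0.018, 0, 0, 0])

```text
time_s: 17.82
tool_pos: [0.5688, -0.112, 0.008]
eef_rot: [-3.141, -0.001, 1.732]
wrist_force: [-0.0, -0.9, -0.4]
finger_gap: 0.0536
```

Run:
```python
from h import *
s=arm.read_state();p=arm.read_camera('wrist');print(s['finger_gap'],s['wrist_force'])
goto(.5706,-.1127,-.0175,99.2,s)
cv2.imwrite('pics/w9.png',cv2.resize(p['pixels'],(720,450))[:,:,::-1])
```

```text
0.05360363392977399 [-0.01643158 -0.94924036 -0.38433286]
t17.82 at [ 0.5688 -0.112   0.008 ] [-179.9   -0.    99.2] -> shift [-0.001   0.0017  0.0255] turn [-0.001 -0.001  0.   ] dist 0.026
```

View pics/w9.png

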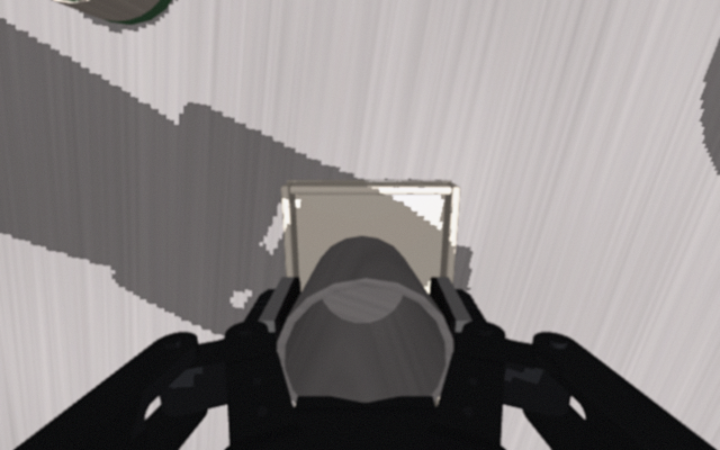

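The cup is centred between the compartment's side walls (columns 290–455). Lowering.

Request:
drive_tool(steps=[-0.001, 0.001, 0.01, 0, 0, 0, -0.001, 0.001, 0.018, 0, 0, 0, -0.001, 0.001, 0.021, 0, 0, 0, -0.001, 0.001, 0.0225, 0, 0, 0, -0.001, 0.001, 0.0235, 0, 0, 0])

```text
time_s: 18.5
tool_pos: [0.5706, -0.1138, -0.0149]
eef_rot: [3.141, 0.0, 1.731]
wrist_force: [-0.2, -0.5, -0.1]
finger_gap: 0.0532
```

Request:
drive_tool(steps=[0, 0, 0.001, 0, 0, 0, 0, 0, 0.002, 0, 0, 0])

```text
time_s: 18.75
tool_pos: [0.5706, -0.1137, -0.0169]
eef_rot: [3.141, 0.0, 1.731]
wrist_force: [-0.3, 0.5, -1.1]
finger_gap: 0.0532
```

Request:
drive_tool(steps=[0, 0, 0.001, 0, 0, 0, 0, 0, 0.002, 0, 0, 0])

```text
time_s: 19.0
tool_pos: [0.5706, -0.1138, -0.0186]
eef_rot: [-3.141, 0.0, 1.731]
wrist_force: [-2.1, 0.4, 5.4]
finger_gap: 0.0533
```

Contact (+5 N). Releasing, then to the can.

Request:
drive_tool(steps=[0, 0, 0, 0, 0, 0, 0, 0, 0, 0, 0, 0, 0, 0, 0, 0, 0, 0, 0, 0, -0.02, 0, 0, 0, 0, 0, -0.06, 0, 0, 0, 0, 0, -0.105, 0, 0, 0, 0.03, -0.004, -0.125, 0, 0, 0.05, 0.08, -0.012, -0.125, 0, 0, 0.13, 0.14, -0.021, -0.125, 0, 0, 0.22, 0.2, -0.03, -0.125, 0, 0, 0.3, 0.26, -0.039, -0.125, 0, 0, 0.36, 0.32, -0.048, -0.125, 0, 0, 0.373], jaw=1)

```text
time_s: 20.5
tool_pos: [0.4719, 0.1964, 0.108]
eef_rot: [3.139, -0.001, 1.357]
wrist_force: [0.5, 0.7, -0.9]
finger_gap: 0.0854
```

Run:
```python
from h import *
goto(.429,.33,.105,77.8)
```

```text
t20.50 at [0.4719 0.1964 0.108 ] [ 1.798e+02 -1.000e-01  7.770e+01] -> shift [ 0.1214 -0.0703  0.0029] turn [ 0.003 -0.001 -0.001] dist 0.140
```

Request:
drive_tool(steps=[0.05, -0.03, 0, 0, 0, 0, 0.1, -0.058, 0, 0, 0, 0, 0.1214, -0.0703, 0, 0, 0, 0, 0.1214, -0.0703, 0, 0, 0, 0])

```text
time_s: 21.0
tool_pos: [0.4287, 0.3297, 0.1075]
eef_rot: [3.14, -0.001, 1.361]
wrist_force: [0.5, -0.7, -0.1]
finger_gap: 0.0853
```

Run:
```python
from h import *
s,p=look('tin_can',[.429,.33])
q=arm.read_camera('side')
for n in ('steel_cup','carton','sauce_bottle'): print(n,[(np.round(d['bbox']),round(d['score'],2)) for d in arm.search_frame(n,q)[:2]])
cv2.imwrite('pics/w10.png',np.vstack([cv2.resize(p['pixels'],(480,300)),cv2.resize(q['pixels'][60:260,240:560],(480,300),interpolation=2)])[:,:,::-1])
goto(.429,.33,-.012,77.8,s)
```

```text
tin_can 0.93 [288. 169. 365. 254.] pos [0.4316 0.3293] res [ 2.5 -4.9 -2.4  1.1]
guess box [287. 164. 358. 255.]
steel_cup []
carton [(array([350., 130.,  18.,  28.]), 0.61)]
sauce_bottle [(array([356., 114.,  17.,  35.]), 0.84)]
t21.00 at [0.4287 0.3297 0.1075] [ 1.799e+02 -1.000e-01  7.800e+01] -> shift [ 0.0002 -0.      0.1195] turn [ 0.002 -0.001  0.003] dist 0.120
```

View pics/w10.png

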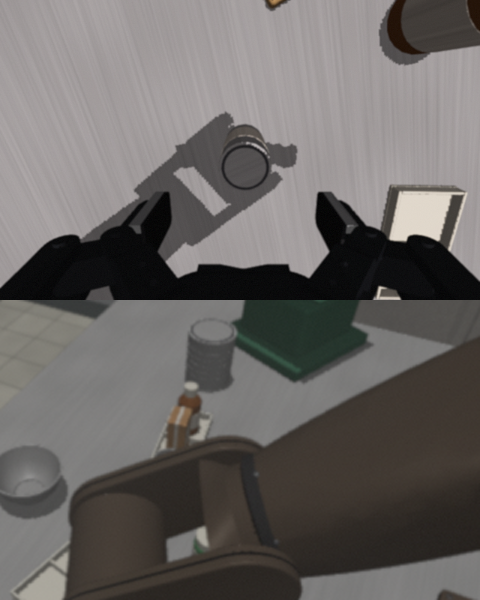

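Can at (0.4315, 0.329). The side view shows the bottle and carton standing. Descend, grip, lift and carry.

Request:
drive_tool(steps=[0, 0.0025, 0.04, 0, 0, 0, 0, 0.0025, 0.08, 0, 0, 0, 0, 0.0025, 0.105, 0, 0, 0, 0, 0.0025, 0.1125, 0, 0, 0, 0, 0.0025, 0.1125, 0, 0, 0])

```text
time_s: 21.92
tool_pos: [0.4319, 0.3272, -0.0063]
eef_rot: [-3.141, 0.0, 1.357]
wrist_force: [0.9, -0.0, 0.0]
finger_gap: 0.0853
```

Request:
drive_tool(steps=[0, 0, 0, 0, 0, 0, 0, 0, 0, 0, 0, 0, 0, 0, 0, 0, 0, 0, 0, 0, 0, 0, 0, 0, 0, 0, -0.004, 0, 0, 0, 0, 0, -0.025, 0, 0, 0, 0, 0, -0.05, 0, 0, 0], jaw=0)

```text
time_s: 22.8
tool_pos: [0.4301, 0.3268, 0.0425]
eef_rot: [-3.139, 0.002, 1.358]
wrist_force: [-0.5, -0.1, -2.8]
finger_gap: 0.0446
```

Gap is 44.6 mm, so the can is held on its body. Carrying.

Request:
drive_tool(steps=[-0.012, 0.028, -0.01, 0, 0, 0, -0.035, 0.08, -0.01, 0, 0, 0, -0.059, 0.135, -0.01, 0, 0, 0, -0.082, 0.188, -0.01, 0, 0, 0, -0.095, 0.218, -0.005, 0, 0, 0, -0.0977, 0.2249, 0.005, 0, 0, 0, -0.0977, 0.2249, 0.015, 0, 0, 0, -0.0977, 0.2249, 0.015, 0, 0, 0])

```text
time_s: 23.8
tool_pos: [0.6277, 0.1853, 0.0261]
eef_rot: [-3.137, 0.002, 1.359]
wrist_force: [0.5, 0.1, -2.0]
finger_gap: 0.0446
```

Run:
```python
from h import *
s=arm.read_state();p=arm.read_camera('wrist');print(s['finger_gap'],s['wrist_force'])
goto(.6312,.187,.0,77.8,s)
T=lambda a,b,t=np.radians(-12.2):[.6227+a*np.cos(t)-b*np.sin(t),.1479+a*np.sin(t)+b*np.cos(t),.02]
print(proj([T(a,b) for a in(-.042,.042) for b in(-.002,.082)],p,s).round(0).tolist())
cv2.imwrite('pics/w11.png',p['pixels'][:,:,::-1])
```

```text
0.04455763175525417 [ 0.5368565   0.07260537 -2.00135692]
t23.80 at [0.6277 0.1853 0.0261] [-1.797e+02  1.000e-01  7.790e+01] -> shift [0.0025 0.0032 0.0261] turn [-0.005  0.002  0.001] dist 0.026
[[262.0, 287.0], [254.0, 156.0], [392.0, 287.0], [401.0, 157.0]]
```

View pics/w11.png

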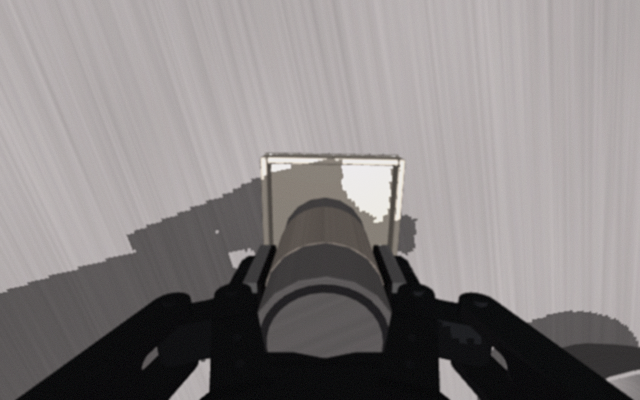

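The far tray corners show at (262,155) and (404,160), about 3 mm to the right of the prediction. I correct for that and lower.

Request:
drive_tool(steps=[0.002, 0.004, 0.006, 0, 0, 0, 0.002, 0.004, 0.015, 0, 0, 0, 0.002, 0.004, 0.021, 0, 0, 0, 0.002, 0.004, 0.023, 0, 0, 0, 0.002, 0.004, 0.025, 0, 0, 0])

```text
time_s: 24.48
tool_pos: [0.635, 0.1856, 0.0034]
eef_rot: [3.142, -0.0, 1.358]
wrist_force: [-0.7, 0.5, -3.1]
finger_gap: 0.0453
```

Request:
drive_tool(steps=[0, 0, 0.001, 0, 0, 0, 0, 0, 0.002, 0, 0, 0])

```text
time_s: 24.72
tool_pos: [0.6352, 0.1856, 0.0017]
eef_rot: [3.141, -0.0, 1.358]
wrist_force: [-0.3, -0.5, -2.5]
finger_gap: 0.0447
```

Request:
drive_tool(steps=[0, 0, 0.001, 0, 0, 0, 0, 0, 0.002, 0, 0, 0])

```text
time_s: 24.98
tool_pos: [0.6351, 0.1856, -0.0004]
eef_rot: [3.141, -0.0, 1.358]
wrist_force: [0.6, -0.2, -2.6]
finger_gap: 0.045
```

Request:
drive_tool(steps=[0, 0, 0.001, 0, 0, 0, 0, 0, 0.002, 0, 0, 0])

```text
time_s: 25.22
tool_pos: [0.6351, 0.1856, -0.001]
eef_rot: [-3.141, 0.0, 1.358]
wrist_force: [-5.2, -1.4, 8.6]
finger_gap: 0.0449
```

Request:
drive_tool(steps=[0, 0, 0, 0, 0, 0, 0, 0, 0, 0, 0, 0, 0, 0, 0, 0, 0, 0, 0, 0, -0.02, 0, 0, 0, 0, 0, -0.06, 0, 0, 0, 0, 0, -0.1, 0, 0, 0, -0.02, -0.015, -0.11, 0, 0, 0, -0.07, -0.053, -0.11, 0, 0, 0, -0.12, -0.091, -0.11, 0, 0, 0, -0.17, -0.129, -0.11, 0, 0, 0, -0.2, -0.152, -0.11, 0, 0, 0, -0.2075, -0.1577, -0.11, 0, 0, 0], jaw=1)

```text
time_s: 26.72
tool_pos: [0.4363, 0.0152, 0.1087]
eef_rot: [3.139, -0.0, 1.356]
wrist_force: [0.1, 0.7, 0.3]
finger_gap: 0.0854
```

Run:
```python
from h import *
arm.read_camera('top');s,p=look('jar',[.437,.016])
goto(.437,.016,-.024,77.8,s)
q=arm.read_camera('side')
for n in ('tin_can','steel_cup','carton','sauce_bottle'): print(n,[(np.round(d['bbox']),round(d['score'],2)) for d in arm.search_frame(n,q)[:2]])
print('expected can',pbox('tin_can',.6312,.187,q).round(0),'cup',pbox('steel_cup',.5706,-.1127,q).round(0))
```

```text
jar 0.56 [295. 171. 364. 248.] pos [0.4408 0.0076] res [-1.1 -5.1  1.1  2.7]
guess box [287. 157. 358. 242.]
t26.77 at [0.4366 0.0152 0.1087] [179.9   0.   77.7] -> shift [ 8.000e-04 -1.000e-04  1.327e-01] turn [ 0.002  0.    -0.002] dist 0.133
tin_can [(array([258., 225.,  25.,  43.]), 0.71)]
steel_cup [(array([343., 157.,  18.,  31.]), 0.83), (array([256., 222.,  28.,  43.]), 0.69)]
carton [(array([350., 130.,  20.,  29.]), 0.62), (array([232., 154.,  48.,  43.]), 0.24)]
sauce_bottle [(array([356., 115.,  17.,  22.]), 0.78)]
expected can [258. 226. 284. 265.] cup [342. 159. 363. 188.]
```

Run:
```python
from h import *
s=arm.read_state();p=arm.read_camera('wrist');im=p['pixels'][:,:,::-1].copy()
for v,c in(((.437,.016),(0,0,255)),((.4395,.012),(255,0,255))):
    for q in proj(outline('jar',*v),p,s): cv2.circle(im,tuple(int(a) for a in q.round()),0,c,-1)
cv2.imwrite('pics/w12.png',cv2.resize(im[120:280,200:440],(750,500)))
```

```text
(no output)
```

View pics/w12.png

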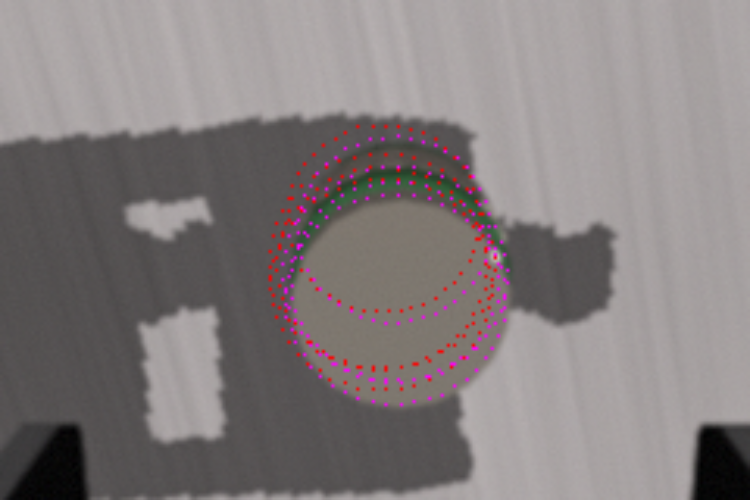

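The jar sits about 4–5 mm right and down of the first estimate. The magenta outline fits best, so I use (0.441, 0.0115).

Request:
drive_tool(steps=[-0.0027, 0.0049, 0.03, 0, 0, 0, -0.0027, 0.0049, 0.08, 0, 0, 0, -0.0027, 0.0049, 0.115, 0, 0, 0, -0.0027, 0.0049, 0.128, 0, 0, 0, -0.0027, 0.0049, 0.131, 0, 0, 0, -0.0027, 0.0049, 0.131, 0, 0, 0])

```text
time_s: 27.92
tool_pos: [0.4425, 0.0123, -0.0223]
eef_rot: [3.139, -0.0, 1.358]
wrist_force: [-0.0, -0.1, -0.3]
finger_gap: 0.0856
```

Request:
drive_tool(steps=[0, 0, 0, 0, 0, 0, 0, 0, 0, 0, 0, 0, 0, 0, 0, 0, 0, 0, 0, 0, 0, 0, 0, 0, 0, 0, -0.004, 0, 0, 0, 0, 0, -0.025, 0, 0, 0, 0, 0, -0.05, 0, 0, 0], jaw=0)

```text
time_s: 28.8
tool_pos: [0.4398, 0.0127, 0.0261]
eef_rot: [-3.139, 0.0, 1.358]
wrist_force: [-0.6, 0.6, -2.7]
finger_gap: 0.0539
```

Request:
drive_tool(steps=[0.02, 0.022, -0.01, 0, 0, 0, 0.055, 0.062, -0.01, 0, 0, 0, 0.09, 0.101, -0.01, 0, 0, 0, 0.12, 0.135, -0.005, 0, 0, 0, 0.132, 0.1487, 0.005, 0, 0, 0, 0.132, 0.1487, 0.015, 0, 0, 0, 0.132, 0.1487, 0.018, 0, 0, 0, 0.132, 0.1487, 0.018, 0, 0, 0])

```text
time_s: 29.8
tool_pos: [0.6131, 0.1096, 0.0079]
eef_rot: [-3.14, 0.001, 1.357]
wrist_force: [-0.5, -1.1, -2.1]
finger_gap: 0.0543
```

Run:
```python
from h import *
for _ in range(2): s=arm.read_state();p=arm.read_camera('wrist');q=arm.read_camera('top')
print(s['finger_gap'],s['wrist_force'])
goto(.6142,.1088,-.018,77.8,s)
a=cv2.resize(p['pixels'][130:330,180:480],(600,400));b=cv2.resize(q['pixels'][150:250,200:350],(600,200*2))[:,:,:]
cv2.imwrite('pics/w13.png',cv2.resize(np.vstack([a,b]),(450,600))[:,:,::-1])
T=lambda a,b,t=np.radians(-12.2):[.6227+a*np.cos(t)-b*np.sin(t),.1479+a*np.sin(t)+b*np.cos(t),.02]
print(((proj([T(a,b) for a in(-.042,.042) for b in(-.002,.002)],p,s)-[180,130])*1.5).round(0).tolist())
```

```text
0.05439798082870505 [ 0.4343385  -0.24088191 -2.05157388]
t29.90 at [0.6141 0.1096 0.0089] [180.   -0.   77.8] -> shift [-0.0008  0.0002  0.0269] turn [ 0.    -0.    -0.001] dist 0.027
[[94.0, 67.0], [93.0, 56.0], [333.0, 67.0], [333.0, 56.0]]
```

View pics/w13.png

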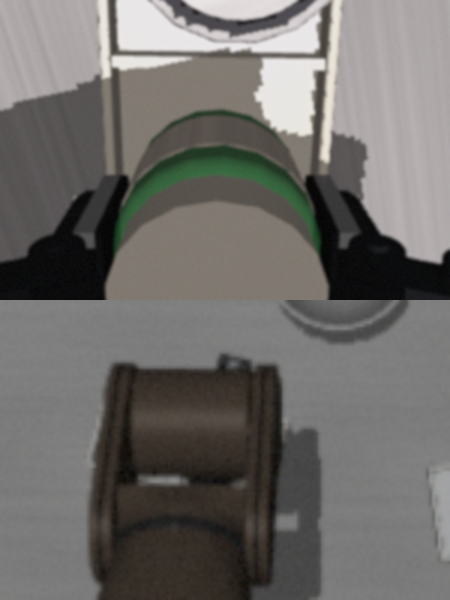

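The compartment walls (columns 104 and 332) are centred on the jar (220), and the divider row matches. Lowering.

Request:
drive_tool(steps=[0, 0, 0.008, 0, 0, 0, 0, 0, 0.017, 0, 0, 0, 0, 0, 0.022, 0, 0, 0, 0, 0, 0.0235, 0, 0, 0, 0, 0, 0.0245, 0, 0, 0])

```text
time_s: 30.62
tool_pos: [0.6145, 0.1101, -0.0161]
eef_rot: [3.142, -0.0, 1.358]
wrist_force: [-0.2, -0.4, -2.3]
finger_gap: 0.054
```

Request:
drive_tool(steps=[0, 0, 0.001, 0, 0, 0, 0, 0, 0.002, 0, 0, 0])

```text
time_s: 30.88
tool_pos: [0.6147, 0.1101, -0.0178]
eef_rot: [3.141, -0.0, 1.358]
wrist_force: [0.9, -1.0, -2.7]
finger_gap: 0.0541
```

Request:
drive_tool(steps=[0, 0, 0.001, 0, 0, 0, 0, 0, 0.002, 0, 0, 0])

```text
time_s: 31.12
tool_pos: [0.6147, 0.1101, -0.0181]
eef_rot: [-3.141, 0.0, 1.358]
wrist_force: [-6.6, -0.8, 10.0]
finger_gap: 0.0543
```

Contact (+10 N). Release, rise, and move aside so the trays can be seen.

Request:
drive_tool(steps=[0, 0, 0, 0, 0, 0, 0, 0, 0, 0, 0, 0, 0, 0, 0, 0, 0, 0, 0, 0, -0.02, 0, 0, 0, 0, 0, -0.06, 0, 0, 0, 0, 0, -0.11, 0, 0, 0, 0, 0, -0.16, 0, 0, 0, 0.05, -0.05, -0.2, 0, 0, 0, 0.1, -0.09, -0.2, 0, 0, 0, 0.15, -0.13, -0.2, 0, 0, 0, 0.2, -0.15, -0.2, 0, 0, 0, 0.25, -0.16, -0.2, 0, 0, 0], jaw=1)

```text
time_s: 32.62
tool_pos: [0.5101, 0.3903, 0.1824]
eef_rot: [3.139, -0.002, 1.358]
wrist_force: [0.9, -0.9, 0.7]
finger_gap: 0.0852
```

Run:
```python
from h import *
arm.read_camera('wrist');s=arm.read_state();print(s['tool_pos'],s['wrist_force'])
E=dict(tin_can=(.633,.186),jar=(.6142,.1095),steel_cup=(.5706,-.1135),carton=(.585,-.192),sauce_bottle=(.5962,-.271),oil_bottle=(.638,.423),bowl=(.781,.02),big_tin=(.626,-.449))
for c in('top','side'):
    q=arm.read_camera(c);cv2.imwrite(f'pics/end_{c}.png',q['pixels'][:,:,::-1])
    for n,v in E.items():
        a=outline(n,*v)+[0,0,.004 if n in('tin_can','jar','steel_cup','carton','sauce_bottle') else 0];u=proj(a,q)
        print(c,n,'exp',np.r_[u.min(0),u.max(0)].round(0),[((np.array(d['bbox'])+np.r_[0,0,d['bbox'][:2]]).round(0),round(d['score'],2)) for d in arm.search_frame(n,q)[:2]])
a=cv2.imread('pics/end_top.png')[150:260,190:460];b=cv2.imread('pics/end_side.png')[80:300,160:460]
cv2.imwrite('pics/end.png',np.vstack([cv2.resize(a,(600,244),interpolation=2),cv2.resize(b,(600,352),interpolation=2)]))
```

```text
[0.50905809 0.39702829 0.18214581] [-2.17530743  1.70309878  0.1039172 ]
top tin_can exp [234. 181. 257. 202.] [(array([235., 180., 260., 203.]), 0.85)]
top jar exp [264. 189. 287. 211.] [(array([262., 190., 289., 211.]), 0.69)]
top steel_cup exp [351. 207. 374. 230.] [(array([351., 212., 376., 229.]), 0.82)]
top carton exp [380. 203. 406. 224.] [(array([381., 205., 408., 224.]), 0.81)]
top sauce_bottle exp [411. 200. 435. 220.] [(array([409., 199., 435., 220.]), 0.92)]
top oil_bottle exp [123. 170. 173. 202.] [(array([124., 174., 173., 201.]), 0.64)]
top bowl exp [286. 110. 337. 160.] [(array([288., 111., 339., 161.]), 0.56)]
top big_tin exp [467. 178. 523. 220.] [(array([467., 176., 521., 218.]), 0.71)]
side tin_can exp [258. 224. 283. 264.] []
side jar exp [283. 209. 308. 244.] []
side steel_cup exp [342. 158. 363. 187.] []
side carton exp [349. 130. 370. 168.] []
side sauce_bottle exp [358. 114. 375. 150.] []
side oil_bottle exp [161. 290. 223. 365.] [(array([160., 291., 222., 363.]), 0.72)]
side bowl exp [232. 156. 282. 197.] []
side big_tin exp [363.  72. 398. 121.] [(array([364.,  70., 397.,  98.]), 0.79)]
```

The top camera agrees on all eight things. The arm hides the side view, so I move it back toward the robot's middle.

Request:
drive_tool(steps=[-0.02, 0.001, 0, 0, 0, 0, -0.07, 0.004, 0, 0, 0, 0, -0.13, 0.008, 0, 0, 0, 0, -0.19, 0.012, 0, 0, 0, 0, -0.25, 0.015, 0, 0, 0, 0, -0.31, 0.019, 0, 0, 0, 0, -0.37, 0.023, 0, 0, 0, 0, -0.42, 0.026, 0, 0, 0, 0, -0.445, 0.027, 0, 0, 0, 0, -0.45, 0.027, 0, 0, 0, 0, -0.45, 0.027, 0, 0, 0, 0])

```text
time_s: 34.95
tool_pos: [0.4418, -0.0572, 0.18]
eef_rot: [-3.142, -0.0, 1.357]
wrist_force: [0.8, -0.1, -0.0]
finger_gap: 0.0852
```

Run:
```python
from h import *
arm.read_camera('wrist');s=arm.read_state();print(s['tool_pos'],s['wrist_force'],s['time_s'])
E=dict(tin_can=(.633,.186),jar=(.6142,.1095),steel_cup=(.5706,-.1135),carton=(.585,-.192),sauce_bottle=(.5962,-.271),bowl=(.781,.02))
q=arm.read_camera('side')
for n,v in E.items():
    u=proj(outline(n,*v)+[0,0,.004*(n!='bowl')],q)
    print(n,'exp',np.r_[u.min(0),u.max(0)].round(0),[((np.array(d['bbox'])+np.r_[0,0,d['bbox'][:2]]).round(0),round(d['score'],2)) for d in arm.search_frame(n,q)[:2]])
```

```text
[ 0.44197435 -0.0567898   0.17996403] [ 0.25169397 -0.29840172  0.09539322] 35.0
tin_can exp [258. 224. 283. 264.] [(array([258., 224., 285., 266.]), 0.87)]
jar exp [283. 209. 308. 244.] [(array([280., 210., 308., 246.]), 0.91)]
steel_cup exp [342. 158. 363. 187.] [(array([341., 158., 364., 186.]), 0.95)]
carton exp [349. 130. 370. 168.] [(array([349., 129., 368., 162.]), 0.68)]
sauce_bottle exp [358. 114. 375. 150.] [(array([358., 115., 373., 149.]), 0.85)]
bowl exp [232. 156. 282. 197.] [(array([234., 155., 280., 198.]), 0.93)]
```

All of them match, standing on the tray floors. Handing in.

```bash
python3 -c "
from workcell import arm
print(arm.sign_off())"
```

```text
the job is handed in; nothing more can be done
None
```

Both meal kits are made up and the job is handed in, at about 35 s of the 104 s allowed. The cup, carton and sauce bottle are in the long tray, in that order from +y to −y. The can (+y) and jar (−y) are in the short tray. Each was lowered until contact was felt, at no more than about 10 N, before release.

**Last checks:** The detected boxes for all five items match upright poses on the compartment floors. They agree to within about 5 px in the top camera and about 6 px in the side camera. The carton's lower edge is hidden in the side view. The oil bottle, bowl and big tin are where they were at the start. The gripper was open and well clear at hand-in.

**What disagreed or went wrong:**
- **Fingertip height:** The fingertips sat roughly 35–50 mm behind the reported TCP. The first two grasps were therefore high, and the sauce bottle was carried by its cap. I corrected for this on the last three items.
- **Position readings:** The measured TCP position wandered by 2–4 mm between calls. That stayed inside the compartment margins.
- **Last picture:** The final picture was not viewed because the 16-picture limit was reached. The closing check rests on the detectors' numbers alone.

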